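# Put the gas valves away in their matching blocks

## Robot

A 6-joint arm with a two-finger parallel gripper is mounted at the origin on the work surface. World frame = base frame: x ahead of the robot, y to its left, z up, the work surface at z = 0. Lengths are in m, angles in rad, forces in N, time in s.
With the tool pointing down it reaches from about 0.275 to 0.875 m from the base axis. Payload 12.5 kg.
Tool frame: the origin (TCP) lies at the very end of the fingers, on their centre line; the grasp point (between the pads) lies 19 mm behind it; z points along the fingers, y is the line along which they close (so a half turn about z gives the same grasp; the last joint's range is limited). The gripper opens to 85 mm and grips with 20 to 120 N. Pads are 22 mm wide; open, the fingers measure 114 mm over their backs; the gripper's body (76 mm by 85 mm) begins 54 mm behind the grasp point. The pads swing forward as they close: fully open they stand 13 mm farther back than shut.
Start: joints at [1.194, 0.351, 1.652, -0, 1.139, -0.085], TCP at [0.158, 0.527, 0.231] pointing down, gripper open.
Joint ranges: [-2.75, 2.75], [-0.79, 2.1], [0.01, 2.65], [-1.57, 4.71], [0.07, 3.14], [-2.87, 2.87]. Speed limits (rad/s): [2.22, 2.22, 2.79, 3.14, 3.14, 3.14].

## Interface

Orientations are given as a 3x3 rotation matrix whose columns are the frame's x, y, z axes.
In Python, from bench import manip gives the robot as it stands. Calls block until the motion is done:
- manip.move_ptp(position, orientation): joint-space move of the TCP to a pose.
- manip.move_l(position, attitude=None, max_speed=0.15): straight line of the TCP; attitude=None keeps the orientation; max_speed is the mean speed in m/s.
- manip.move_j(angles): joint-space move.
- manip.set_gripper(opening, effort=None): opening from 0.0 (shut) to 1.0 (fully open); effort is the grip in N (None keeps the last); returns when the fingers have stopped.
- manip.dwell(seconds).
- manip.inverse_kinematics(position, orientation): joint angles nearest the present ones, or None.
- manip.grab_frame(name): name is "scene" or "side" or "wrist"; returns (picture, depth): 420x560x3 uint8, red, green, blue; 420x560 float32, m along the optical axis (not along the pixel's ray), 0 where there is no reading.
- manip.get_calibration(name): a dict with "camera_matrix" (3x3 intrinsics, pixels), "R" (3x3) and "t" (3): a world point X has camera coordinates R X + t. Camera axes: x right, y down, z forward; pixel columns grow to the right and rows downward; lengths in m; the calibration is good to about 2 mm. A picture is of the moment at which its call begins: read the wrist's pose just before it. get_calibration takes no time and is no camera call; for the wrist camera it gives the pose at the moment of the call.
A pose or a line that the arm cannot do raises manip.Unreachable and nothing moves.
- manip.sign_off(): hands the job in; it is judged then, once.
Trained networks look in the newest picture that a camera, given by its name, has taken for a name from the list of things; names that differ only in an ending like _2 or _b are one class to them, and where a whole thing is asked for, a point or a joint stands for the part that bears it (a point fixed in the world has none). Each returns a list of dicts, best first, with "confidence" (0 to 1); they miss things now and then, are a little off and sometimes report something else, mostly with a low value. They report only what shows in the picture. A call takes as long as a camera call. They do not tell look-alikes from the thing itself.
- manip.look_for(camera, name): "at" ([x, y, z] in m, in world coordinates, good to about 4 mm: the middle of the surface that is visible of it).
Readings, each from a call of its own:
- manip.current_time(): time.
- manip.current_qpos(): joint angles.
- manip.current_joint_vel(): joint speeds.
- manip.current_joint_torque(): joint torques, N m.
- manip.current_ee_pos(): TCP position.
- manip.current_tcp_rot(): TCP orientation.
- manip.current_force(): force on the tool from outside, world axes, zero at the start.
- manip.current_ft_torque(): the same for the moment, N m.
- manip.current_grip_width(): opening from 0.0 (shut) to 1.0 (fully open).
- manip.current_grip_force(): force on a finger pad.
Only numpy, scipy, OpenCV 4.12 (cv2) and the standard library are available. Lean on these libraries where they do the work, as an engineer would, in place of code of your own. Each camera call takes 0.05 s, during which the arm holds its last target. There are 200 camera calls.

## Task

The gas-line valves are off the chromatograph: put each of the four brass valves with black handles (straight, elbow, tee and cross) away in the storage block whose cut-out has exactly its outline, turned to match, so that it lies flat, upright and fully down in the cut-out. Leave the pressure gauge and the spanner where they lie.

Things in the scene. Friction and masses are not known exactly. Their poses are not given: they have to be found in the camera images.
- valve_straight_grip (a point): The straight valve, brass, about 200 g: two arms in one line, along its own +x and -x. Each arm ends 42 mm from the vertical centre axis in a round nut 22 mm across, lying on the bench (top of arms 22 mm, hub 28 x 28 mm, 24 mm high). On top is a fixed black bar handle to grip, 36 mm long along the valve's x, 14 mm wide along its y, from 30 to 60 mm above the underside. This point is on the centre axis, in the handle, 46 mm above the valve's underside; z up.
- block_straight: Storage block for the straight valve: fixed grey plate 108 x 108 mm, 12 mm high, with a cut-out 8 mm deep with a white floor (floor 4 mm above the bench) in the outline of that valve: straight slots 33 mm wide that reach 48 mm from the centre, along the block's +x and -x. Origin: centre of the underside, below the place for the valve's centre axis; z up. The valve fits when its x and y axes lie along the block's (a half turn fits too).
- valve_elbow_grip (a point): The elbow valve, brass, about 200 g: two arms at a right angle, along its own +x and +y. Each arm ends 42 mm from the vertical centre axis in a round nut 22 mm across, lying on the bench (top of arms 22 mm, hub 28 x 28 mm, 24 mm high). On top is a fixed black bar handle to grip, 36 mm long along the valve's x, 14 mm wide along its y, from 30 to 60 mm above the underside. This point is on the centre axis, in the handle, 46 mm above the valve's underside; z up.
- block_elbow: Storage block for the elbow valve: fixed grey plate 108 x 108 mm, 12 mm high, with a cut-out 8 mm deep with a white floor (floor 4 mm above the bench) in the outline of that valve: straight slots 33 mm wide that reach 48 mm from the centre, along the block's +x and +y. Origin: centre of the underside, below the place for the valve's centre axis; z up. The valve fits when its x and y axes lie along the block's.
- valve_tee_grip (a point): The tee valve, brass, about 200 g: three arms, along its own +x, -x and +y. Each arm ends 42 mm from the vertical centre axis in a round nut 22 mm across, lying on the bench (top of arms 22 mm, hub 28 x 28 mm, 24 mm high). On top is a fixed black bar handle to grip, 36 mm long along the valve's x, 14 mm wide along its y, from 30 to 60 mm above the underside. This point is on the centre axis, in the handle, 46 mm above the valve's underside; z up.
- block_tee: Storage block for the tee valve: fixed grey plate 108 x 108 mm, 12 mm high, with a cut-out 8 mm deep with a white floor (floor 4 mm above the bench) in the outline of that valve: straight slots 33 mm wide that reach 48 mm from the centre, along the block's +x, -x and +y. Origin: centre of the underside, below the place for the valve's centre axis; z up. The valve fits when its x and y axes lie along the block's.
- valve_cross_grip (a point): The cross valve, brass, about 200 g: four arms, along its own +x, -x, +y and -y. Each arm ends 42 mm from the vertical centre axis in a round nut 22 mm across, lying on the bench (top of arms 22 mm, hub 28 x 28 mm, 24 mm high). On top is a fixed black bar handle to grip, 36 mm long along the valve's x, 14 mm wide along its y, from 30 to 60 mm above the underside. This point is on the centre axis, in the handle, 46 mm above the valve's underside; z up.
- block_cross: Storage block for the cross valve: fixed grey plate 108 x 108 mm, 12 mm high, with a cut-out 8 mm deep with a white floor (floor 4 mm above the bench) in the outline of that valve: straight slots 33 mm wide that reach 48 mm from the centre, along the block's +x, -x, +y and -y. Origin: centre of the underside, below the place for the valve's centre axis; z up. The valve fits when its x and y axes lie along the block's (any quarter turn fits too).
- gauge_mid (a point): Pressure gauge lying face up: round steel case 52 mm across, 26 mm high, white dial, short brass stem along its -x reaching 40 mm from the centre. The point is the centre of the case, 13 mm up. Not to be moved.
- spanner: Loose steel spanner about 170 mm long lying along its x on the left of the bench. Not to be moved.
Things that resemble listed ones, but are neither listed nor needed, are in the scene too. What is shaped like the part that bears valve_elbow_grip but turquoise is not meant. What is shaped like the block_tee but purple is not meant.

How it is judged:
By the outcome, as a careful person would: the job done as asked, in the order asked, and still so for the second after the job is handed in, with the robot touching nothing.
It also fails if it takes over 96 s, if anything falls off the work surface, if the arm or the gripper's body presses on something with over 40 N, if the wrist force passes 120 N, or if a joint passes its speed limit or range.

## Working session

There is one attempt and no reset: what is moved stays moved. The work goes in short steps, each a Python script; the robot and the scene stay as the last script left them, time stands still between calls to the robot, and variables do not carry over. Pictures are saved under pics/ and viewed, at most 14 in all, crops included, and the job is handed in when it is done.

```bash
ls; mkdir -p pics; python3 - <<'E'
from bench import manip
import cv2,numpy as np
for c in ["scene","side"]:
    p,d=manip.grab_frame(c); cv2.imwrite(f"pics/{c}0.png",p[:,:,::-1]); np.savez(f"{c}0.npz",p=p,d=d)
    k=manip.get_calibration(c); print(c,k)
    for n in ["valve_straight_grip","valve_elbow_grip","valve_tee_grip","valve_cross_grip","block_straight","block_elbow","block_tee","block_cross"]:
        for r in manip.look_for(c,n)[:4]:
            X=np.array(r["at"]); u=k["camera_matrix"]@(np.array(k["R"])@X+k["t"]); print(n,round(r["confidence"],2),X.round(3),(u[:2]/u[2]).round())
print(manip.current_time())
E
```

```text
pics
scene {'camera_matrix': array([[410.4312523 ,   0.        , 289.53124611],
       [  0.        , 410.4312523 , 209.76508184],
       [  0.        ,   0.        ,   1.        ]]), 'R': array([[-0.06826017,  0.99762961, -0.00870077],
       [ 0.82114516,  0.05122728, -0.56841569],
       [-0.56662261, -0.04594475, -0.82269551]]), 't': array([-0.05117619, -0.44195374,  1.27788966])}
valve_straight_grip 0.68 [ 0.45  -0.115  0.029] [209. 171.]
valve_straight_grip 0.3 [ 0.634 -0.279  0.006] [125. 237.]
valve_elbow_grip 0.76 [0.327 0.206 0.019] [340. 143.]
valve_elbow_grip 0.16 [ 0.634 -0.281  0.008] [123. 236.]
valve_tee_grip 0.94 [0.475 0.137 0.017] [312. 187.]
valve_cross_grip 0.91 [0.453 0.01  0.022] [260. 176.]
block_straight 0.57 [0.604 0.076 0.013] [282. 232.]
block_elbow 0.6 [ 0.632 -0.279  0.006] [125. 236.]
block_tee 0.71 [ 0.779 -0.128  0.014] [175. 300.]
block_tee 0.6 [ 0.613 -0.075  0.014] [215. 232.]
block_cross 0.73 [0.651 0.278 0.014] [374. 256.]
side {'camera_matrix': array([[494.06903557,   0.        , 276.88825394],
       [  0.        , 494.06903557, 206.14217077],

[... 311 characters left out ...]
306.]
valve_elbow_grip 0.84 [0.314 0.199 0.021] [165. 207.]
valve_elbow_grip 0.77 [0.442 0.252 0.02 ] [215. 182.]
valve_elbow_grip 0.57 [0.6   0.07  0.012] [304. 218.]
valve_elbow_grip 0.38 [0.549 0.439 0.003] [237. 139.]
valve_tee_grip 0.72 [0.465 0.126 0.022] [238. 212.]
valve_tee_grip 0.44 [ 0.43  -0.132  0.022] [256. 304.]
valve_cross_grip 0.67 [ 0.433 -0.003  0.017] [239. 257.]
valve_cross_grip 0.19 [0.439 0.255 0.022] [213. 181.]
block_straight 0.98 [0.6   0.07  0.011] [304. 218.]
block_straight 0.2 [ 0.626 -0.282  0.015] [391. 343.]
block_elbow 0.79 [ 0.628 -0.284  0.014] [393. 344.]
block_tee 0.93 [ 0.769 -0.133  0.01 ] [419. 264.]
block_cross 0.75 [0.647 0.276 0.013] [292. 162.]
0.9
```

View pics/scene0.png

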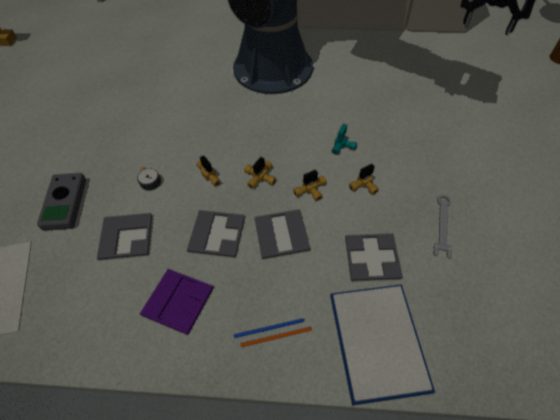

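View pics/side0.png

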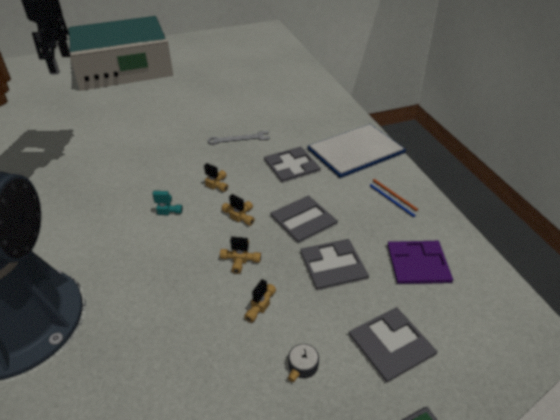

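The candidates in the scene picture are:
- **Brass valves:** straight (208,170), cross (260,174), tee (311,185), elbow (364,180). The turquoise elbow at (343,140) is a decoy.
- **Grey blocks:** elbow (125,237), tee (216,232), straight (282,233), cross (373,256). The purple plate at (177,300) is a decoy.

I choose the brass and grey ones and check them from the wrist camera.

```bash
python3 - <<'E'
from bench import manip
import cv2,numpy as np
k=manip.get_calibration("wrist"); R=np.array(k["R"]); T=manip.current_tcp_rot()
print("K",k["camera_matrix"][0],"cam pos in tool",T.T@(-R.T@k["t"]-manip.current_ee_pos()),"\n",(R@T).round(3))
print(T.round(3))
Rd=np.array([[0,1,0],[1,0,0],[0,0,-1.]])
for name,p in {"A":[0.45,0.08,0.42],"B":[0.45,-0.12,0.42]}.items():
    for Rr in (np.array([[1,0,0],[0,-1,0],[0,0,-1.]]),np.array([[0,1,0],[1,0,0],[0,0,-1.]]),):
        try:
            manip.move_ptp(p,Rr);break
        except manip.Unreachable: print("unr")
    k=manip.get_calibration("wrist"); pic,d=manip.grab_frame("wrist")
    cv2.imwrite(f"pics/w{name}.png",pic[:,:,::-1]); np.savez(f"w{name}.npz",p=pic,d=d,K=k["camera_matrix"],R=k["R"],t=k["t"])
    print(manip.current_ee_pos(),manip.current_qpos().round(2) if hasattr(manip.current_qpos(),'round') else manip.current_qpos(),manip.current_time())
E
```

```text
K [303.84280408   0.         277.7994068 ] cam pos in tool [ 0.07246925 -0.00103325 -0.14258185] 
 [[ 0.001  1.    -0.   ]
 [-0.958  0.001 -0.286]
 [-0.286  0.001  0.958]]
[[-0.958  0.288 -0.   ]
 [ 0.288  0.958 -0.   ]
 [ 0.    -0.    -1.   ]]
[0.4499386  0.08050081 0.41974293] [0.08 0.04 1.58 0.   1.52 1.64] 2.9833
[ 0.45023583 -0.11877869  0.42002012] [-0.36  0.06  1.56  0.    1.53  1.21] 3.85
```

View pics/wA.png

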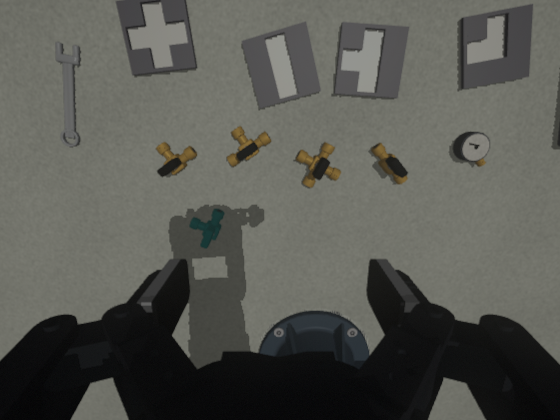

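View pics/wB.png

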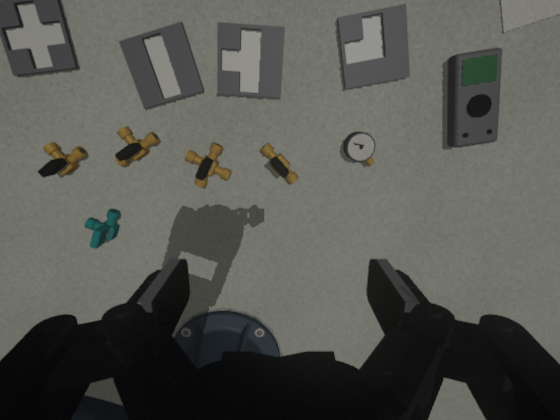

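Both views hold the four brass valves (A: elbow (175,160), tee (247,147), cross (318,165), straight (390,165)). The four grey blocks lie above them, and the turquoise elbow is at (207,228). I'll fit poses from the depth.

```bash
cat > fit.py <<'E'
import numpy as np,cv2
ARMS={"straight":[0,180],"elbow":[0,90],"tee":[0,180,90],"cross":[0,90,180,270]}
def cloud(f):
    v,u=np.mgrid[:420,:560]; K=f["K"]; d=f["d"]
    c=np.stack([(u-K[0,2])/K[0,0]*d,(v-K[1,2])/K[1,1]*d,d],-1)
    X=(c-f["t"])@f["R"]; X[d<=0]=np.nan; return X
def rect(P):  # centre, long-axis angle, sizes (mm)
    (cx,cy),(w,h),a=cv2.minAreaRect((P*1000).astype(np.float32))
    if w<h: w,h,a=h,w,a+90
    return np.array([cx,cy])/1000,a,w,h
def score(kind,yaw,P):   # fraction of radial points (relative, r 20..42 mm) within arms minus unfilled arms
    r=np.hypot(*P.T); s=P[(r>.018)&(r<.045)]; ang=np.degrees(np.arctan2(s[:,1],s[:,0]))-yaw
    A=np.array(ARMS[kind]); dd=np.abs((ang[:,None]-A+180)%360-180)
    cnt=np.bincount(dd.argmin(1)[dd.min(1)<25],minlength=len(A))/max(len(s),1)
    return (dd.min(1)<25).mean()+cnt.min()
def valve(f,kind,guess):
    X=cloud(f); p=f["p"].astype(int); near=np.hypot(X[...,0]-guess[0],X[...,1]-guess[1])<.055
    T=near&(X[...,2]>.054)&(X[...,2]<.075)&(p.max(-1)<70)
    c,a,w,h=rect(X[T][:,:2]); B=near&(X[...,2]>.006)&(X[...,2]<.028)&(p[...,0]-p[...,2]>40)
    P=X[B][:,:2]-c
    y=max((a,a+180),key=lambda y:score(kind,y,P))
    return c,y%360,(w,h),T.sum(),np.nanmedian(X[T][:,2]),score(kind,y,P),X[B][:,:2].mean(0)
def block(f,kind,guess):
    X=cloud(f); p=f["p"].astype(int); near=np.hypot(X[...,0]-guess[0],X[...,1]-guess[1])<.085
    T=near&(X[...,2]>.009)&(X[...,2]<.016)&(p.max(-1)<110)
    T=cv2.morphologyEx(T.astype(np.uint8),cv2.MORPH_OPEN,np.ones((3,3)))>0
    c,a,w,h=rect(X[T][:,:2]); W=near&(X[...,2]<.008)&(p.min(-1)>120)&(np.hypot(X[...,0]-c[0],X[...,1]-c[1])<.05)
    P=X[W][:,:2]-c; y=max((a+90*i for i in range(4)),key=lambda y:score(kind,y,P))
    return c,y%360,(w,h),T.sum(),np.nanmedian(X[T][:,2]),score(kind,y,P)
E
python3 - <<'E'
from fit import *
V={"straight":(.44,-.12),"elbow":(.45,.25),"tee":(.475,.135),"cross":(.45,.005)}
B={"straight":(.604,.075),"elbow":(.632,-.28),"tee":(.613,-.075),"cross":(.65,.278)}
for n in "AB":
    f=np.load(f"w{n}.npz")
    X=cloud(f); print("bench z",np.nanmedian(X[180:200,300:340,2]),np.nanstd(X[180:200,300:340,2]))
    for k in V:
        for fn,G in ((valve,V),(block,B)):
            try: print(n,fn.__name__,k,*[np.round(q,4) for q in fn(f,k,G[k])])
            except Exception as e: print(n,fn.__name__,k,repr(e)[:80])
E
```

```text
bench z 0.00043149815519135184 0.006631466384506399
A valve straight [ 0.441  -0.1211] 40.4008 [34.6075 14.3175] 180 0.0599 1.3352 [ 0.4481 -0.1152]
A block straight [0.602  0.0739] 15.2504 [108.4059 108.1264] 3371 0.0122 1.2024
A valve elbow [0.4398 0.2645] 306.0604 [33.3286 13.7211] 172 0.0599 1.4797 [0.456  0.2607]
A block elbow [ 0.6307 -0.2774] 10.1477 [111.0039 108.0459] 3613 0.012 1.2782
A valve tee [0.4659 0.1323] 303.064 [36.2904 13.5012] 176 0.0599 1.2343 [0.4768 0.1344]
A block tee [ 0.6105 -0.0731] 356.5466 [108.7243 108.7001] 3056 0.012 1.0918
A valve cross [0.4382 0.0071] 152.2003 [33.9918 13.5602] 175 0.06 1.1761 [0.4417 0.0071]
A block cross [0.6476 0.2766] 95.9584 [108.8108 108.3649] 2655 0.0122 1.0558
bench z 0.00027235650041966796 0.001012811985174567
B valve straight [ 0.44   -0.1219] 41.3382 [35.6377 14.0692] 176 0.06 1.4085 [ 0.4456 -0.1225]
B block straight [0.6018 0.0742] 195.2114 [108.9528 108.8106] 3434 0.0122 1.2557
B valve elbow [0.4392 0.2644] 305.8413 [34.618  13.7054] 191 0.0597 1.4651 [0.4558 0.2593]
B block elbow [ 0.6308 -0.2775] 10.1335 [109.643  108.5987] 3546 0.0121 1.2515
B valve tee [0.4663 0.1308] 303.039 [34.5451 13.8309] 189 0.0599 1.1242 [0.479  0.1289]
B block tee [ 0.6102 -0.0729] 356.6138 [108.6029 108.1394] 3018 0.0122 1.075
B valve cross [0.4381 0.0066] 152.9458 [34.3259 14.2118] 178 0.0598 1.1639 [0.4413 0.0035]
B block cross [0.6473 0.2764] 96.3459 [110.2653 107.8411] 2571 0.0122 1.09
```

```bash
cat > go.py <<'E'
from bench import manip
import numpy as np
V={"straight":(.4405,-.1215,40.9),"elbow":(.4395,.2645,125.9),"tee":(.4661,.1315,123.0),"cross":(.4381,.0068,152.6)}
B={"straight":(.6019,.074,15.2),"elbow":(.6308,-.2775,190.1),"tee":(.6104,-.073,176.6),"cross":(.6475,.2765,186.2)}
def down(a):
    c,s=np.cos(np.radians(a)),np.sin(np.radians(a)); return np.array([[c,s,0],[s,-c,0],[0,0,-1.]])
def run(k):
    x,y,a=V[k]; X,Y,A=B[k]
    manip.set_gripper(.55,60)
    manip.move_ptp([x,y,.12],down(a)); manip.move_l([x,y,.030],max_speed=.12)
    manip.set_gripper(0,60); g=manip.current_grip_width()
    manip.move_l([x,y,.13],max_speed=.15)
    manip.move_ptp([X,Y,.13],down(A)); manip.dwell(.2); F0=np.array(manip.current_force())
    manip.move_l([X,Y,.050],max_speed=.12); manip.move_l([X,Y,.0345],max_speed=.04); manip.dwell(.2)
    print(k,"grip",round(g,3),round(manip.current_grip_width(),3),"dF",(np.array(manip.current_force())-F0).round(1),"tcp",np.round(manip.current_ee_pos(),4))
    manip.set_gripper(.5); manip.move_l([X,Y,.13],max_speed=.15); print("t",manip.current_time())
E
python3 - <<'E'
from go import *
import cv2
run("straight")
manip.move_l([.52,.074,.25],max_speed=.2)
k=manip.get_calibration("wrist");p,d=manip.grab_frame("wrist"); cv2.imwrite("pics/s1.png",p[:,:,::-1]); np.savez("s1.npz",p=p,d=d,K=k["camera_matrix"],R=k["R"],t=k["t"])
from fit import valve
print(valve(np.load("s1.npz"),"straight",B["straight"][:2]))
E
```

```text
straight grip 0.151 0.155 dF [-2.5  0.1  5.5] tcp [0.6019 0.074  0.0347]
t 11.5
(array([0.6013855 , 0.07321508]), 14.55691909790039, (35.62510299682617, 13.612176895141602), np.int64(474), np.float64(0.06371037440969293), np.float64(1.457286432160804), array([0.6038823, 0.0735942]))
```

View pics/s1.png

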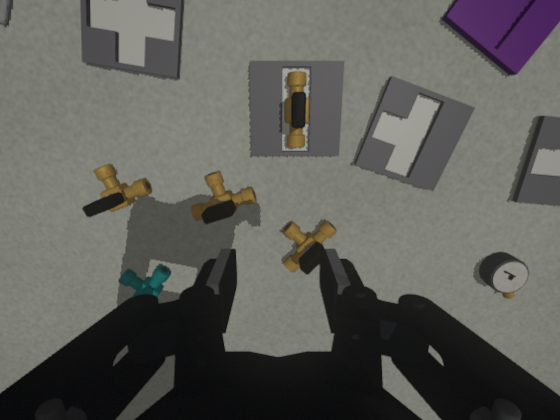

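The straight valve sits in its slot at (296,110). Its handle top reads 64 mm, so it is fully down. I'll run the other three.

```bash
python3 - <<'E'
from go import *
import cv2
from fit import valve
for k in ("elbow","tee","cross"): run(k)
manip.move_ptp([.45,0.0,.40],down(0))
k=manip.get_calibration("wrist");p,d=manip.grab_frame("wrist"); cv2.imwrite("pics/end.png",p[:,:,::-1]); np.savez("end.npz",p=p,d=d,K=k["camera_matrix"],R=k["R"],t=k["t"])
f=np.load("end.npz")
for k in B: print(k,B[k],*[np.round(q,4) for q in valve(f,k,B[k][:2])[:5]])
print(manip.current_time())
E
```

```text
elbow grip 0.151 0.153 dF [-2.6 -0.3  7.6] tcp [ 0.6308 -0.2775  0.0347]
t 21.1167
tee grip 0.154 0.151 dF [-2.3 -0.5  7.5] tcp [ 0.6104 -0.073   0.0346]
t 29.1833
cross grip 0.156 0.152 dF [-1.  -1.7  5.7] tcp [0.6476 0.2765 0.0347]
t 36.525
straight (0.6019, 0.074, 15.2) [0.6011 0.0734] 14.6549 [35.8375 14.0698] 271 0.0637
elbow (0.6308, -0.2775, 190.1) [ 0.629  -0.2771] 10.1153 [36.1007 15.3506] 369 0.0631
tee (0.6104, -0.073, 176.6) [ 0.6086 -0.0732] 356.5676 [35.9834 14.0208] 289 0.0636
cross (0.6475, 0.2765, 186.2) [0.6456 0.2748] 7.2412 [35.5891 14.9827] 363 0.0636
38.9583
```

View pics/end.png

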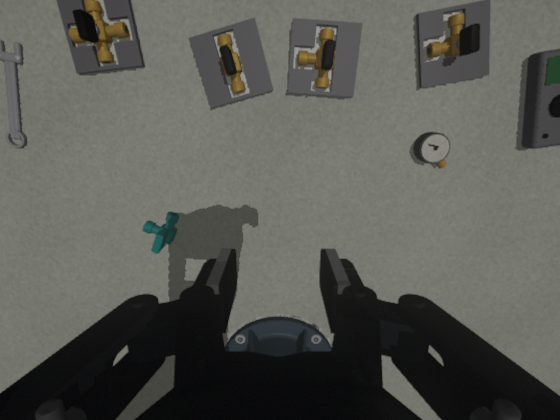

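All four valves are in their blocks, at (98,32), (231,62), (325,58) and (458,38). The gauge and spanner have not moved. I'll check tilt from the handle tops before handing in.

```bash
python3 - <<'E'
from fit import *
from go import B,manip
f=np.load("end.npz"); X=cloud(f); p=f["p"].astype(int)
for k,(x,y,a) in B.items():
    yaw=a+(180 if k in("elbow","tee") else 0); out=[]
    r=[]
    for A in ARMS[k]:
        t=np.radians(yaw+A); c=np.array([x,y])+.036*np.array([np.cos(t),np.sin(t)])
        m=(np.hypot(X[...,0]-c[0],X[...,1]-c[1])<.007)&(p[...,0]-p[...,2]>30)
        r.append(np.nanpercentile(X[m][:,2],90)*1000 if m.any() else np.nan)
    print(k,"nut tops mm",np.round(r,1))
E
```

```text
straight nut tops mm [26.7 26.6]
elbow nut tops mm [26.4 26.5]
tee nut tops mm [26.7 26.5 26.8]
cross nut tops mm [26.7 26.6 26.9 26.8]
```

All nut tops are at about 26 mm, as expected for valves lying flat and fully seated.

```bash
python3 -c "
from bench import manip
print(manip.sign_off())"
```

```text
the job is handed in; nothing more can be done
None
```

All four brass valves are in their matching blocks, flat and fully down, the gauge and spanner were left where they lie, and the job was handed in at about 39 s of the 96 s allowed.

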